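Set the drip pan under the bath's drain cock and open it

TASK

Get the section bath ready to drain: pull the steel drip pan out from under the riser shelf and set it down flat on the bench with its basin centred under the drain spout of the bath. Only once the pan stands there, turn the drain cock's lever a quarter turn, all the way to its open stop (lever in line with the spout pipe, pointing away from the bath). Leave all the other things on the bench where they are.

Things in the scene. Friction and masses are not known exactly. Their poses are not given: they have to be found in the camera images.
- pan: loose stainless steel drip pan, 0.3 kg: open basin 90 (x) x 66 (y) x 45 high, walls 4, and a bar handle 18 wide, 14 thick, 29 to 43 above the underside, 92 long, on one short end. Origin: centre of the basin's underside; z up; the handle runs along -x from -45 to -137. It starts with the handle under the riser shelf, so that only the basin can be gripped; under the spout only the handle can
- pan_handle (a point): grip point on the pan's bar handle: 105 mm from the basin's centre, 36 mm above the pan's underside
- riser: fixed white riser shelf on four legs, 180 deep (x) x 260 wide (y), board from 98 to 110 mm high; open below. Origin: centre of its footprint on the bench; its front (-x) edge is 90 mm from the origin. The pan comes out along its -x
- bath: fixed white section bath, a box 280 deep (x) x 240 wide (y) x 120 high. Origin on the bench; its front face looks to -x, at x = -20. From the middle of the face a pipe with a brass valve sticks out along -x, 95 high, ending in a downward spout 26 thick whose axis is at x = -120
- spout (a point): centre of the spout's mouth, 62 mm above the bench; the pan (45 high) passes below it
- drain_lever (a joint): angle of the drain cock's lever about its upright axis (85 mm in front of the bath's origin, between face and spout): 0 closed, lever across the pipe along the bath's +y; 1.57 open, lever in line with the pipe along the bath's -x. Grows anticlockwise seen from above; it stays where it is left
- lever_grip (a point): middle of the lever's dark rubber sleeve: 90 mm from the lever's axis, 131 above the bench. The lever is a flat bar 14 wide, its sleeve 18 wide and 12 thick (125 to 137 above the bench), reaching 121 from the axis; pinch or push it from above
- slide_box_a: loose blue and white slide box 75 x 85 x 50, on the riser shelf; leave alone. Origin under its centre
- cassette_jar: loose white jar, 68 across, 85 high, on the riser shelf; leave alone. Origin under its centre
- block_tray: loose white block 80 x 50 x 30 under the riser shelf beside the pan's handle; leave alone. Origin under its centre
- slide_box_b: loose blue and white slide box 60 x 75 x 40 between the stations; leave alone. Origin under its centre
- reagent_bottle: loose amber bottle, 60 across, 150 high, at the back; leave alone. Origin under its centre
- stain_jar: loose glass jar, 54 across, 75 high, near the bath's front, to the bath's -y side; leave alone. Origin under its centre
- forceps: loose steel forceps 150 long, 8 high, lying at the side; leave alone. Origin under its centre
Not all that is in view belongs to the job. Of the things like the pan, leave any that is pink; of the rest the smaller one is meant.

How it is judged:
On the way, in this order (a step that is already met when the one before it is completed fails the run):
1. the pan stands on the bench with its basin under the spout, the cock still closed (horizontal distance between spout and pan below 0.02 m and angle between pan's own z axis and vertical below 0.1 rad and height (world z) of pan below 0.01 m and linear speed of pan below 0.02 m/s and value of joint drain_lever below 0.35 rad), for 0.3 s.
2. the cock is turned to its open stop (horizontal distance between spout and pan below 0.02 m and value of joint drain_lever above 1.42 rad), for 0.2 s.
At the end, for the whole second after the job is handed in: the pan stands flat on the bench at rest (tilt under 0.1 rad), the centre of its basin within 20 mm of the spout's axis seen from above (any heading), and the lever is within 0.15 rad of its open stop, at rest (all of step 2 and angle between pan's own z axis and vertical below 0.1 rad and height (world z) of pan below 0.01 m and linear speed of pan below 0.02 m/s and velocity of joint drain_lever below 0.05 rad/s); the robot touches nothing.
It fails at once if the cock is opened (more than 0.4 rad) while the pan is not under the spout (value of joint drain_lever above 0.4 rad and horizontal distance between spout and pan above 0.03 m).
It fails at once if another thing on the bench is shifted more than 30 mm (distance of any of slide_box_a, slide_box_b, cassette_jar, block_tray, reagent_bottle, stain_jar, forceps from where it was at the start of the episode above 0.03 m).
It also fails if it takes over 67 s, if anything falls off the work surface, if the arm or the gripper's body presses on something with over 40 N, if the wrist force passes 120 N, or if a joint passes its speed limit or range.

ROBOT

A 7-joint arm with a two-finger parallel gripper is mounted at the origin on the work surface. World frame = base frame: x ahead of the robot, y to its left, z up, the work surface at z = 0. Lengths are in m, angles in rad, forces in N, time in s.
With the tool pointing down it reaches from about 0.4 to 0.925 m from the base axis. Payload 4.1 kg.
Tool frame: the origin (TCP) lies on the centre line of the jaws, within the pads' length; the fingertips stand env.tip_extent ahead of it and the grasp point (between the pads) lies 2 mm behind it (env.tip_extent is the distance from the TCP to the fingertips, in m); z points along the fingers, y is the line along which they close (so a half turn about z gives the same grasp; the last joint's range is limited). The gripper opens to 85 mm and grips with 20 to 120 N. Pads are 22 mm wide; open, the fingers measure 114 mm over their backs; the gripper's body (76 mm by 85 mm) begins 54 mm behind the grasp point. The pads swing forward as they close: fully open they stand 13 mm farther back than shut.
Start: joints at [-1.426, 0.398, 0.045, 1.537, -0.019, 1.207, -0.051], TCP at [0.157, 0.631, 0.248] pointing down, gripper open.
Joint ranges: [-2.82, 2.82], [-0.49, 2.23], [-1.37, 1.46], [0, 2.46], [-1.36, 4.5], [0.23, 2], [-2.94, 2.94]. Speed limits (rad/s): [2.57, 2.57, 3.14, 3.14, 3.14, 3.14, 3.14].

INTERFACE

Orientations are given as [roll, pitch, yaw] about the fixed x, y, z axes, in that order (R = Rz(yaw) Ry(pitch) Rx(roll)).
In Python, from rig import env gives the robot as it stands.
- The arm moves only by the tool servo_tool, never from a script. Its argument "rows" is a list of rows, each a list of 6 numbers: the shift along the world's x, y, z as a fraction of full scale, then the turn, a rotation vector about the world's x, y, z as a fraction of full scale. In form: [[dx, dy, dz, rx, ry, rz], ...]. A call has 1 to 5 rows; each row shifts and turns the commanded pose from where the row before left it; what a row does not reach is not made up. Full scale, the value 1, is 0.4 m for a shift and pi/4 rad for a turn. A row lasts 1/8 s, in which the tool goes at most 62.5 mm and 10.7 degrees, less where a joint would pass 70% of its speed; a pose out of reach is approached as far as the arm can. A call with a number of a shift or a turn outside -1 to 1 is refused whole. A call with a gripper value outside its range is refused whole. "jaw" is the opening, from -1 (shut) to 1 (fully open), set as the call begins (left out, the last holds). The fingers move at their own pace and stop on an object; "force" is the grip in N (left out, the last holds). Time passes only in rows, so rows that do not move let the fingers close. It gives the time, the measured TCP pose, the force, the opening and the grip force at its end, in the units of the state.
- env.get_state(): the state, without advancing time (a new reading comes with each control period).
- env.grab_frame(name): name is "scene" or "top" or "wrist"; returns a dict with "img" (420x560x3 uint8, red, green, blue), "camera_matrix" (3x3 intrinsics, pixels), "origin" and "orientation" of the camera in the world. Camera axes: x right, y up, looking along -z (the intrinsics and any distortion apply to the point x, -y, -z); pixel columns grow to the right and rows downward; lengths in m; the calibration is good to about 2 mm. A picture is of the moment at which its call begins. There is no depth.
- env.sign_off(): hands the job in; it is judged then, once.
Trained networks look in the newest picture that a camera, given by its name, has taken for a name from the list of things; names that differ only in an ending like _2 or _b are one class to them, and where a whole thing is asked for, a point or a joint stands for the part that bears it (a point fixed in the world has none). Each returns a list of dicts, best first, with "p" (0 to 1); they miss things now and then, are a little off and sometimes report something else, mostly with a low value. They report only what shows in the picture. A call takes as long as a camera call. They do not tell look-alikes from the thing itself.
- env.look_for(camera, label): "centre" ([x, y, z] in m, in world coordinates, good to about 4 mm: the middle of the surface that is visible of it).
The state is a dict: "time_s": time; "qpos": joint angles; "qvel": joint speeds; "joint_efforts": joint torques, N m; "ee_pos": TCP position; "orientation": TCP orientation; "contact_force": force on the tool from outside, world axes, zero at the start; "ft_torque": the same for the moment, N m; "width": finger opening in m; "gripper_force": force on a finger pad.
Only numpy, scipy, OpenCV 4.12 (cv2) and the standard library are available. Lean on these libraries where they do the work, as an engineer would, in place of code of your own. Each camera call takes 0.05 s, during which the arm holds its last target. There are 200 camera calls.

## Working session

There is one attempt and no reset: what is moved stays moved. The work goes in short steps, Python scripts to look and compute and a tool call to move; the robot and the scene stay as the last step left them, time stands still between calls to the robot, and variables do not carry over. Pictures are saved under pics/ and viewed, at most 13 in all, crops included, and the job is handed in when it is done.

Besides the shell and the picture viewer there is one more tool, called after "Emit:" as name(argument=value, ...), one argument or row to a line, values as JSON. servo_tool: Moves the arm, as the interface text tells. Its arguments: {"type":"object","properties":{"rows":{"type":"array","items":{"type":"array","items":{"type":"number","minimum":-1,"maximum":1}}},"jaw":{"type":"number"},"force":{"type":"number"}},"required":["rows"]}

```bash
ls; mkdir -p pics; cat > h.py <<'E'
import numpy as np, cv2
from rig import env
def R_of(o):
    from scipy.spatial.transform import Rotation as R
    o=np.array(o)
    return o if o.shape==(3,3) else (R.from_euler('xyz',o).as_matrix() if o.size==3 else R.from_quat(o).as_matrix())
def grab(c,name=None):
    f=env.grab_frame(c)
    if name: cv2.imwrite('pics/'+name+'.png',f['img'][:,:,::-1])
    return f
def ray(f,u,v):
    d=np.linalg.inv(f['camera_matrix'])@np.array([u,v,1.]); d=np.array([d[0],-d[1],-d[2]])
    return np.array(f['origin']),R_of(f['orientation'])@d
def at_z(f,u,v,z):
    o,d=ray(f,u,v); return o+d*(z-o[2])/d[2]
def tri(f1,p1,f2,p2):
    o1,d1=ray(f1,*p1);o2,d2=ray(f2,*p2)
    s=np.linalg.lstsq(np.c_[d1,-d2],o2-o1,rcond=None)[0]
    a,b=o1+s[0]*d1,o2+s[1]*d2
    return (a+b)/2,np.linalg.norm(a-b)
def proj(f,p):
    q=R_of(f['orientation']).T@(np.array(p)-f['origin']); q=f['camera_matrix']@np.array([q[0],-q[1],-q[2]]); return q[:2]/q[2]
E
python3 - <<'E'
from h import *
import pickle
np.set_printoptions(precision=3,suppress=True)
fs={c:grab(c,c+'0') for c in('scene','top')}
pickle.dump(fs,open('f0.pkl','wb'))
for c in fs:
    print(c,fs[c]['origin'],np.array(fs[c]['orientation']),[k for k in fs[c]])
    for l in ['pan','pan_handle','riser','bath','spout','drain_lever','lever_grip','slide_box_b','stain_jar','forceps','block_tray','reagent_bottle','cassette_jar']:
        print(l,[(np.round(d['centre'],3).tolist(),round(d['p'],2)) for d in env.look_for(c,l)[:4]])
s=env.get_state();print(s['ee_pos'],s['orientation'],s['time_s'],env.tip_extent)
E
```

```text
pics
scene [ 1.399 -0.333  0.775] [ 0.98  -0.002  1.075] ['img', 'camera_matrix', 'origin', 'orientation']
pan [([0.23, 0.262, 0.04], 0.9), ([0.411, 0.663, 0.031], 0.63), ([0.513, 0.268, 0.033], 0.44), ([0.612, -0.236, 0.136], 0.19)]
pan_handle [([0.23, 0.264, 0.045], 0.78), ([0.403, 0.665, 0.032], 0.72), ([0.515, 0.273, 0.041], 0.66)]
riser [([0.73, 0.249, 0.108], 0.71), ([0.757, 0.196, 0.151], 0.35)]
bath []
spout [([0.83, -0.27, 0.09], 0.89), ([0.388, 0.443, 0.007], 0.48)]
drain_lever [([0.614, -0.232, 0.138], 0.77)]
lever_grip [([0.614, -0.229, 0.132], 0.93), ([0.391, 0.443, 0.006], 0.69)]
slide_box_b [([0.754, 0.194, 0.156], 0.88), ([0.654, -0.029, 0.038], 0.76), ([0.391, 0.447, 0.007], 0.67)]
stain_jar [([0.65, -0.414, 0.07], 0.95), ([0.833, -0.272, 0.093], 0.3)]
forceps [([0.392, 0.444, 0.004], 0.45)]
block_tray []
reagent_bottle [([0.759, -0.012, 0.085], 0.78)]
cassette_jar [([0.755, 0.323, 0.164], 0.86)]
top [0.407 0.146 1.419] [ 0.053  0.003 -1.57 ] ['img', 'camera_matrix', 'origin', 'orientation']
pan [([0.562, 0.273, 0.002], 0.9), ([0.405, 0.68, 0.021], 0.79), ([0.204, 0.
[... 156 characters left out ...]
, ([0.633, -0.388, 0.076], 0.31), ([0.807, -0.27, 0.084], 0.27)]
bath [([0.806, -0.267, 0.089], 0.92), ([0.638, -0.008, 0.042], 0.32), ([0.613, -0.227, 0.133], 0.22)]
spout [([0.81, -0.268, 0.086], 0.87)]
drain_lever [([0.609, -0.227, 0.133], 0.56)]
lever_grip [([0.61, -0.229, 0.133], 0.65)]
slide_box_b [([0.636, -0.009, 0.044], 0.63), ([0.728, 0.203, 0.161], 0.56)]
stain_jar [([0.629, -0.389, 0.072], 0.67)]
forceps [([0.38, 0.443, 0.008], 0.42), ([0.81, -0.265, 0.09], 0.15)]
block_tray []
reagent_bottle [([0.729, 0.005, 0.098], 0.62), ([0.637, -0.007, 0.04], 0.45)]
cassette_jar [([0.727, 0.336, 0.198], 0.64), ([0.61, -0.23, 0.132], 0.38)]
[0.157 0.631 0.248] [ 3.141 -0.     2.898] 1.4 0.017
```

View pics/scene0.png

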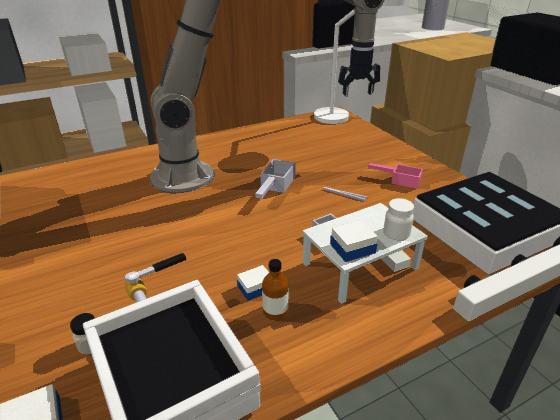

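View pics/top0.png

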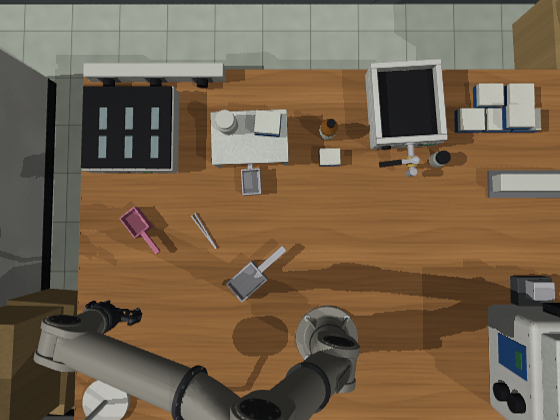

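The top view shows the real pan's basin at about (250,182), half hidden by the riser at (250,137). The larger decoy is at (248,282) and the pink one at (135,222). The lever's black sleeve is at (392,162) and the spout/valve at (412,165). I'll zoom in on these.

```bash
python3 - <<'E'
import cv2,numpy as np
t=cv2.imread('pics/top0.png');s=cv2.imread('pics/scene0.png')
def c(im,x,y,w,h): return cv2.resize(im[y:y+h,x:x+w],(400,300),interpolation=cv2.INTER_CUBIC)
m=np.vstack([np.hstack([c(t,205,135,100,75),c(t,370,130,100,75)]),np.hstack([c(s,290,195,100,75),c(s,60,245,140,105)])])
cv2.imwrite('pics/m1.png',m)
E
```

```text
(no output)
```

View pics/m1.png

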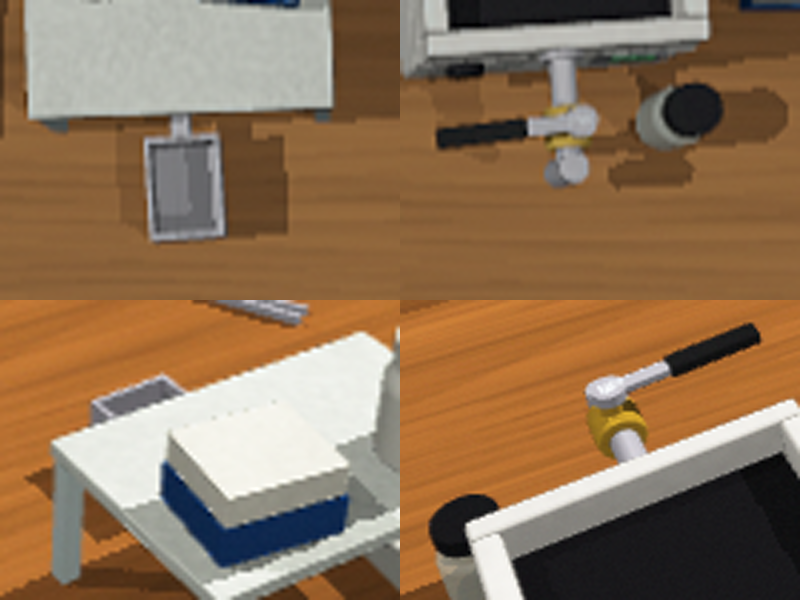

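```bash
python3 - <<'E'
from h import *
import pickle
np.set_printoptions(precision=4,suppress=True)
F=pickle.load(open('f0.pkl','rb'));T,S=F['top'],F['scene']
t1=lambda x,y:(x/4+205,y/4+135); t2=lambda x,y:((x-400)/4+370,y/4+130)
s1=lambda x,y:(x/4+290,(y-300)/4+195); s2=lambda x,y:((x-400)/2.857+60,(y-300)/2.857+245)
P=np.array([at_z(T,*t1(*p),.045) for p in [(146,137),(217,134),(223,236),(151,241)]]);print('pan',P,P.mean(0))
print('pan far corner tri',[tri(T,t1(223,236),S,s1(93,402)),tri(T,t1(151,241),S,s1(165,376))])
print('riser front',[at_z(T,*t1(*p),.11) for p in[(30,118),(331,107)]])
print('axis',tri(T,t2(582,121),S,s2(605,388)),'sl end',tri(T,t2(438,138),S,s2(757,333)),'sl in',tri(T,t2(526,130),S,s2(668,367)))
print('bath front edge',[at_z(T,*t2(*p),.12) for p in[(430,55),(705,40)]])
print('spout top',[at_z(T,*t2(572,163),z) for z in(.095,.108)],'stain',at_z(T,*t2(693,108),.075))
E
```

```text
pan [[0.5969 0.3025 0.045 ]
 [0.5997 0.2394 0.045 ]
 [0.5088 0.2337 0.045 ]
 [0.5043 0.2974 0.045 ]] [0.5524 0.2683 0.045 ]
pan far corner tri [(array([0.5107, 0.2368, 0.0406]), np.float64(0.006327681114441113)), (array([0.5066, 0.3012, 0.0402]), np.float64(0.007437559230795244))]
riser front [array([0.6041, 0.3935, 0.11  ]), array([0.6136, 0.1386, 0.11  ])]
axis (array([ 0.6157, -0.285 ,  0.1328]), np.float64(0.0024430297770520527)) sl end (array([ 0.6024, -0.1647,  0.1295]), np.float64(0.005099492236879366)) sl in (array([ 0.6091, -0.2379,  0.1292]), np.float64(0.00543072155713521))
bath front edge [array([ 0.6733, -0.1636,  0.12  ]), array([ 0.6862, -0.3951,  0.12  ])]
spout top [array([ 0.5854, -0.2897,  0.095 ]), array([ 0.5836, -0.2855,  0.108 ])] stain [ 0.6362 -0.4022  0.075 ]
```

Emit:
servo_tool(
  rows=[
    [0.086,-0.083,0,0,0,0.035],
    [0.086,-0.083,0,0,0,0.035],
    [0.086,-0.083,0,0,0,0.035],
    [0.086,-0.083,0,0,0,0.035],
    [0.086,-0.083,0,0,0,0.035],
  ],
  jaw=1,
  force=40,
)

```text
time_s: 2.02
ee_pos: [0.33, 0.4637, 0.2486]
orientation: [3.141, 0.0, 3.036]
contact_force: [1.2, 0.2, -0.2]
width: 0.0853
gripper_force: 0.0
```

Emit:
servo_tool(
  rows=[
    [0.086,-0.083,0,0,0,0.035],
    [0.086,-0.083,0,0,0,0.035],
    [0.086,-0.083,0,0,0,0.035],
    [0.086,-0.083,0,0,0,0.035],
    [0,0,0,0,0,0],
  ],
)

```text
time_s: 2.65
ee_pos: [0.47, 0.3275, 0.2486]
orientation: [-3.14, 0.002, 3.137]
contact_force: [-0.5, 0.3, -0.6]
width: 0.0854
gripper_force: 0.0
```

```bash
python3 - <<'E'
from h import *
import pickle
np.set_printoptions(precision=4,suppress=True)
s=env.get_state();print(s['time_s'],s['ee_pos'],s['orientation'],s['qpos'])
f=grab('wrist','w1');pickle.dump(f,open('w1.pkl','wb'));print(f['origin'],f['orientation'])
E
```

```text
2.65 [0.47   0.3275 0.2486] [-3.14    0.0021  3.1366] [-0.8605  0.2644  0.2138  1.7303 -0.058   1.1527  0.9355]
[0.3847 0.3288 0.3739] [-0.3383  0.0005  1.5669]
```

View pics/w1.png

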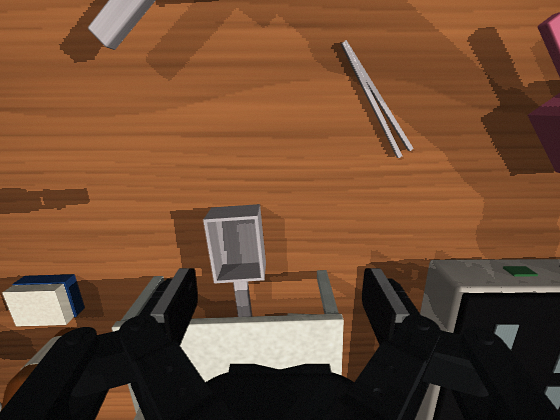

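Wrist view: the pan rim corners are at about (205,219), (262,216), (265,281) and (214,283). The forceps are at (375,100) and the riser's front edge is at row 320.

```bash
python3 - <<'E'
from h import *
import pickle
np.set_printoptions(precision=4,suppress=True)
T=pickle.load(open('f0.pkl','rb'))['top'];W=pickle.load(open('w1.pkl','rb'))
t1=lambda x,y:(x/4+205,y/4+135)
A=[(205,219),(262,216),(265,281),(214,283)];B=[(223,236),(151,241),(146,137),(217,134)]
# wrist image: up=-x world, left=-y
P=np.array([at_z(W,*a,.045) for a in A]);print(P,P.mean(0))
for a,b in zip(A,B): print(tri(W,a,T,t1(*b)))
print('base front',[at_z(W,*a,0) for a in[(208,208),(260,204)]])
E
```

```text
[[0.5123 0.2384 0.045 ]
 [0.5086 0.3073 0.045 ]
 [0.5993 0.3091 0.045 ]
 [0.6021 0.2423 0.045 ]] [0.5556 0.2743 0.045 ]
(array([0.5111, 0.2358, 0.0422]), np.float64(0.005689193337784411))
(array([0.5073, 0.3025, 0.0409]), np.float64(0.010625067101068832))
(array([0.5982, 0.3058, 0.0445]), np.float64(0.006913711730164117))
(array([0.6006, 0.2409, 0.0455]), np.float64(0.003666347461049815))
base front [array([ 0.5138,  0.2315, -0.    ]), array([0.5083, 0.3021, 0.    ])]
```

Emit:
servo_tool(
  rows=[
    [0.079,-0.072,-0.08,0,0,0.035],
    [0.079,-0.072,-0.08,0,0,0.035],
    [0,0,-0.1,0,0,0],
    [0,0,-0.1,0,0,0],
    [0,0,-0.05,0,0,0],
  ],
)

```text
time_s: 3.32
ee_pos: [0.5272, 0.2758, 0.0818]
orientation: [-3.141, -0.004, -3.08]
contact_force: [-0.3, 0.9, 0.3]
width: 0.0854
gripper_force: 0.0
```

```bash
python3 - <<'E'
from h import *
np.set_printoptions(precision=4,suppress=True)
s=env.get_state();print(s['time_s'],s['ee_pos'],s['orientation'])
f=grab('wrist','w2')
E
```

```text
3.325 [0.5272 0.2758 0.0818] [-3.1412 -0.004  -3.0804]
```

View pics/w2.png

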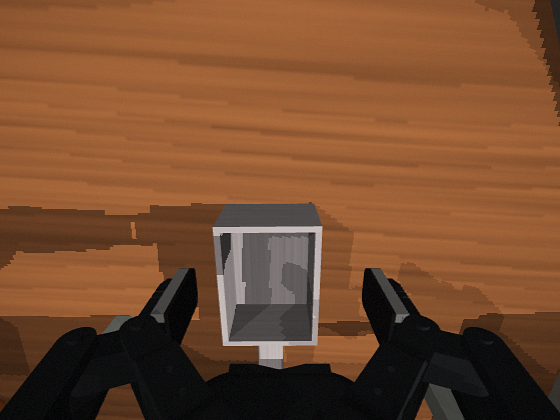

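The pan rim spans columns 214–322, centred at about 269. The jaws are centred at about 279, so the tool must shift roughly 6 mm toward -y, then go down and close.

Emit:
servo_tool(
  rows=[
    [0.008,-0.016,0,0,0,0],
    [0,0,-0.05,0,0,0],
    [0,0,-0.05,0,0,0],
    [0,0,-0.028,0,0,0],
    [0,0,0,0,0,0],
  ],
)

```text
time_s: 4.0
ee_pos: [0.5329, 0.2682, 0.0334]
orientation: [3.141, -0.0, -3.083]
contact_force: [0.4, -0.5, -0.2]
width: 0.0853
gripper_force: 0.0
```

Emit:
servo_tool(
  rows=[
    [0,0,0,0,0,0],
    [0,0,0,0,0,0],
    [0,0,0,0,0,0],
    [0,0,0,0,0,0],
    [0,0,0,0,0,0],
  ],
  jaw=-1,
  force=40,
)

```text
time_s: 4.62
ee_pos: [0.5338, 0.2687, 0.0345]
orientation: [3.14, 0.002, -3.083]
contact_force: [-0.2, -0.2, 5.9]
width: 0.065
gripper_force: 46.2
```

Emit:
servo_tool(
  rows=[
    [0,0,0.025,0,0,0],
    [-0.06,-0.003,0,0,0,0],
    [-0.09,-0.005,0,0,0,0],
    [-0.1,-0.005,0,0,0,0],
    [-0.09,-0.005,0,0,0,0],
  ],
)

```text
time_s: 5.25
ee_pos: [0.3948, 0.2601, 0.0429]
orientation: [-3.141, -0.002, -3.083]
contact_force: [0.0, 0.9, -3.1]
width: 0.0654
gripper_force: 45.4
```

Emit:
servo_tool(
  rows=[
    [0,0,0.08,0,0,0],
    [0,-0.03,0.1,0,0,-0.1],
    [0,-0.06,0.06,0,0,-0.2],
    [0,-0.08,0,0,0,-0.2],
    [0,-0.08,0,0,0,-0.2],
  ],
)

```text
time_s: 5.88
ee_pos: [0.3963, 0.1596, 0.1394]
orientation: [3.141, -0.0, 2.645]
contact_force: [-0.9, -0.4, -3.0]
width: 0.0653
gripper_force: 46.9
```

```bash
python3 - <<'E'
from h import *
np.set_printoptions(precision=4,suppress=True)
s=env.get_state();print(s['time_s'],s['ee_pos'],s['orientation'],s['qpos'],s['contact_force'])
f=grab('top','t2')
E
```

```text
5.875 [0.3963 0.1596 0.1394] [ 3.1413 -0.0004  2.6453] [-0.833   0.1333  0.3788  2.1718 -0.0663  0.847   0.6612] [-0.9281 -0.4422 -2.9617]
```

View pics/t2.png

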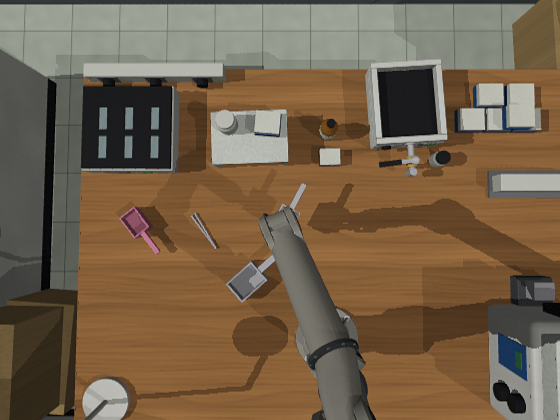

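The top view shows the pan held under the gripper at about (287,212), handle pointing up-right, with everything else in place. I'll carry on turning and carrying.

Emit:
servo_tool(
  rows=[
    [0.0,-0.042,0,0,0,-0.22],
    [0.0,-0.042,0,0,0,-0.22],
    [0.01,-0.042,0,0,0,-0.22],
    [0.02,-0.042,0,0,0,-0.22],
    [0.03,-0.042,0,0,0,-0.22],
  ],
)

```text
time_s: 6.55
ee_pos: [0.4202, 0.0762, 0.139]
orientation: [-3.141, -0.001, 1.781]
contact_force: [-0.1, 0.8, -3.7]
width: 0.0654
gripper_force: 46.9
```

Emit:
servo_tool(
  rows=[
    [0.03,-0.042,0,0,0,-0.22],
    [0.03,-0.042,0,0,0,-0.22],
    [0.03,-0.042,0,0,0,-0.22],
    [0.03,-0.042,0,0,0,-0.22],
    [0.03,-0.042,0,0,0,-0.22],
  ],
)

```text
time_s: 7.18
ee_pos: [0.4807, -0.0076, 0.139]
orientation: [-3.141, 0.0, 0.917]
contact_force: [0.6, 0.3, -3.1]
width: 0.0653
gripper_force: 46.9
```

Emit:
servo_tool(
  rows=[
    [0.03,-0.042,0,0,0,-0.22],
    [0.03,-0.042,0,0,0,-0.22],
    [0.03,-0.042,0,0,0,-0.22],
    [0.03,-0.042,0,0,0,-0.22],
    [0.03,-0.042,0,0,0,-0.22],
  ],
)

```text
time_s: 7.8
ee_pos: [0.5408, -0.0913, 0.1389]
orientation: [-3.141, 0.001, 0.054]
contact_force: [0.4, -0.6, -3.0]
width: 0.065
gripper_force: 46.9
```

Emit:
servo_tool(
  rows=[
    [0,0,0,0,0,0],
  ],
)

```text
time_s: 7.92
ee_pos: [0.541, -0.0924, 0.139]
orientation: [3.14, 0.0, 0.059]
contact_force: [-0.2, -0.3, -3.8]
width: 0.0651
gripper_force: 46.9
```

Emit:
servo_tool(
  rows=[
    [0,0,-0.08,0,0,0],
    [0,0,-0.08,0,0,0],
    [0,0,-0.06,0,0,0],
    [0,0,-0.03,0,0,0],
    [0,0,-0.01,0,0,0],
  ],
)

```text
time_s: 8.55
ee_pos: [0.5405, -0.0905, 0.0349]
orientation: [-3.141, 0.001, 0.06]
contact_force: [0.2, -0.1, -3.2]
width: 0.0657
gripper_force: 46.8
```

Emit:
servo_tool(
  rows=[
    [0,0,-0.002,0,0,0],
    [0,0,0,0,0,0],
  ],
)

```text
time_s: 8.8
ee_pos: [0.5415, -0.0913, 0.0351]
orientation: [3.141, -0.002, 0.059]
contact_force: [-0.2, 0.7, -3.4]
width: 0.0655
gripper_force: 46.9
```

Emit:
servo_tool(
  rows=[
    [0,0,0,0,0,0],
    [0,0,0,0,0,0],
    [0,0,0,0,0,0],
    [0,0,0,0,0,0],
    [0,0,0.02,0,0,0],
  ],
  jaw=1,
)

```text
time_s: 9.43
ee_pos: [0.5404, -0.0911, 0.0422]
orientation: [-3.142, 0.001, 0.059]
contact_force: [-0.3, 0.4, -0.0]
width: 0.0851
gripper_force: 0.0
```

Emit:
servo_tool(
  rows=[
    [0,0,0.08,0,0,0],
    [-0.05,0,0.1,0,0,0],
    [-0.1,0,0.04,0,0,0],
    [-0.1,0,0,0,0,0],
    [0,0,0,0,0,0],
  ],
)

```text
time_s: 10.05
ee_pos: [0.4377, -0.091, 0.1302]
orientation: [-3.138, 0.002, 0.057]
contact_force: [1.1, 0.3, 1.2]
width: 0.0855
gripper_force: 0.0
```

```bash
python3 - <<'E'
from h import *
import pickle
np.set_printoptions(precision=4,suppress=True)
s=env.get_state();print(s['time_s'],s['ee_pos'],s['orientation'])
W=grab('wrist','w3');T=grab('top','t3');pickle.dump((W,T),open('w3.pkl','wb'))
t=T['img'][140:215,290:450,::-1];m=np.vstack([cv2.resize(W['img'][:,:,::-1],(450,337)),cv2.resize(t,(450,211),interpolation=cv2.INTER_CUBIC)])
cv2.imwrite('pics/m3.png',m)
E
```

```text
10.05 [ 0.4377 -0.091   0.1302] [-3.1381  0.0018  0.0569]
```

View pics/m3.png

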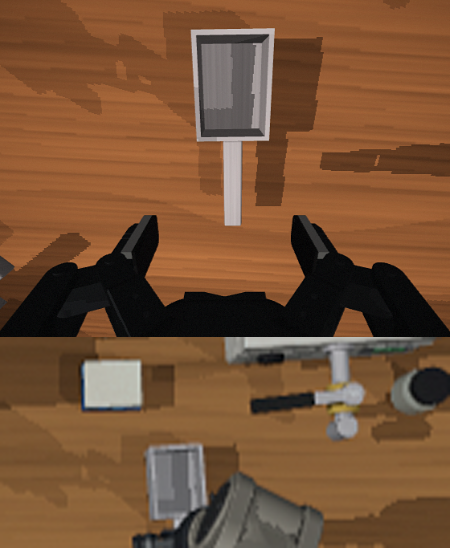

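The wrist view shows the pan standing flat. Its rim corners are at (192,30), (274,28), (268,140) and (197,141) in the montage, and the handle runs from (234,142) to (233,225).

```bash
python3 - <<'E'
from h import *
import pickle
np.set_printoptions(precision=4,suppress=True)
W,T=pickle.load(open('w3.pkl','rb'));k=560/450
w=lambda x,y:(x*k,y*k); t=lambda x,y:(x*160/450+290,(y-337)*75/211+140)
P=np.array([at_z(W,*w(*a),.045) for a in[(192,30),(274,28),(268,140),(197,141)]]);print(P,P.mean(0))
print('far corners tri',tri(W,w(192,30),T,t(148,449)),tri(W,w(274,28),T,t(202,444)))
print('handle',[at_z(W,*w(*a),.043) for a in[(234.5,142),(233,225),(225,225),(241,225)]])
print('T: spout',at_z(T,*t(342,426),.1),'lever',[at_z(T,*t(*a),.137) for a in[(355,394),(252,406)]])
for c in('top','wrist'):
  for l in('pan','pan_handle','spout'): print(c,l,[(np.round(d['centre'],3).tolist(),round(d['p'],2)) for d in env.look_for(c,l)[:3]])
E
```

```text
[[ 0.563  -0.057   0.045 ]
 [ 0.568  -0.1213  0.045 ]
 [ 0.4789 -0.1272  0.045 ]
 [ 0.4741 -0.0627  0.045 ]] [ 0.521 -0.092  0.045]
far corners tri (array([ 0.5611, -0.0567,  0.046 ]), np.float64(0.0034004240921509366)) (array([ 0.5624, -0.1178,  0.0729]), np.float64(0.0024512689981227315))
handle [array([ 0.4748, -0.097 ,  0.043 ]), array([ 0.3864, -0.1018,  0.043 ]), array([ 0.3859, -0.0934,  0.043 ]), array([ 0.3869, -0.1101,  0.043 ])]
T: spout [ 0.5817 -0.2833  0.1   ] lever [array([ 0.6147, -0.2872,  0.137 ]), array([ 0.6004, -0.1657,  0.137 ])]
top pan [([0.207, 0.274, 0.003], 0.83), ([0.402, 0.679, 0.022], 0.83), ([0.522, -0.093, 0.005], 0.74)]
top pan_handle [([0.215, 0.275, 0.001], 0.96), ([0.518, -0.096, 0.007], 0.82), ([0.397, 0.68, 0.027], 0.74)]
top spout [([0.811, -0.273, 0.086], 0.66)]
wrist pan [([0.315, 0.149, 0.045], 0.64), ([0.52, -0.091, 0.008], 0.56)]
wrist pan_handle [([0.52, -0.099, 0.006], 0.82), ([0.319, 0.148, 0.047], 0.76)]
wrist spout []
```

Emit:
servo_tool(
  rows=[
    [-0.044,-0.016,-0.05,0,0,0],
    [0,0,-0.08,0,0,0],
    [0,0,-0.07,0,0,0],
    [0,0,-0.03,0,0,0],
    [0,0,0,0,0,0],
  ],
)

```text
time_s: 11.08
ee_pos: [0.4231, -0.0979, 0.038]
orientation: [3.141, 0.001, 0.058]
contact_force: [0.5, -0.2, 0.2]
width: 0.0854
gripper_force: 0.0
```

Emit:
servo_tool(
  rows=[
    [0,0,0,0,0,0],
    [0,0,0,0,0,0],
    [0,0,0,0,0,0],
    [0,0,0,0,0,0],
    [0,0,0,0,0,0],
  ],
  jaw=-1,
  force=70,
)

```text
time_s: 11.7
ee_pos: [0.4235, -0.0977, 0.0387]
orientation: [3.142, -0.001, 0.058]
contact_force: [-1.4, -0.8, 4.5]
width: 0.0162
gripper_force: 69.5
```

Emit:
servo_tool(
  rows=[
    [0,0,0,0,0,0],
    [0,0,0,0,0,0],
  ],
)

```text
time_s: 11.95
ee_pos: [0.4234, -0.0977, 0.0386]
orientation: [3.142, -0.0, 0.058]
contact_force: [-0.5, 0.3, 5.9]
width: 0.0167
gripper_force: 69.6
```

Emit:
servo_tool(
  rows=[
    [0,0,0.016,0,0,0],
    [0,-0.06,0,0,0,0],
    [0,-0.1,0,0,0,0],
    [0,-0.1,0,0,0,0],
    [0,-0.1,0,0,0,0],
  ],
)

```text
time_s: 12.58
ee_pos: [0.4225, -0.242, 0.0443]
orientation: [-3.141, 0.002, 0.06]
contact_force: [0.5, 0.2, -3.3]
width: 0.0164
gripper_force: 68.6
```

Emit:
servo_tool(
  rows=[
    [0,-0.08,0,0,0,0],
    [0,-0.045,0,0,0,0],
    [0,0,0,0,0,0],
  ],
)

```text
time_s: 12.95
ee_pos: [0.4223, -0.2926, 0.0445]
orientation: [3.141, 0.001, 0.056]
contact_force: [0.3, -0.4, -2.9]
width: 0.0166
gripper_force: 68.7
```

```bash
python3 - <<'E'
from h import *
import pickle
np.set_printoptions(precision=4,suppress=True)
s=env.get_state();print(s['time_s'],s['ee_pos'],s['orientation'])
W=grab('wrist','w4');T=grab('top','t4');S=grab('scene');pickle.dump((W,T,S),open('w4.pkl','wb'))
r=lambda im,w,h:cv2.resize(im[:,:,::-1],(w,h),interpolation=cv2.INTER_CUBIC)
m=np.hstack([r(W['img'],480,360),np.vstack([r(T['img'][120:210,350:470],320,240),r(S['img'][230:320,60:220],320,180)])[:360]])
cv2.imwrite('pics/m4.png',m)
E
```

```text
12.95 [ 0.4223 -0.2926  0.0445] [3.1411 0.0014 0.0563]
```

View pics/m4.png

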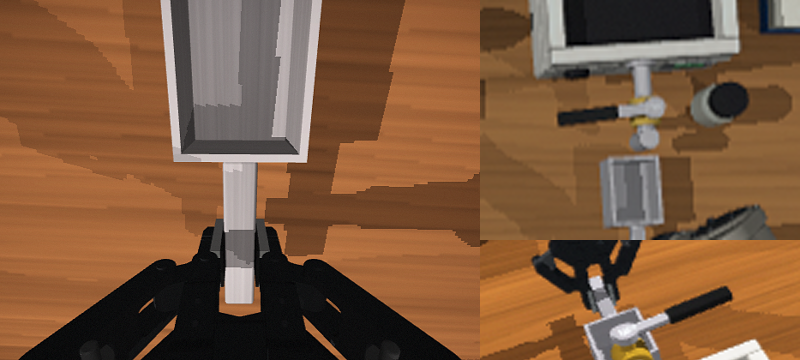

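The pan hangs level in the grip. In the top crop its far rim corners are at (602,158) and (661,154), its centre at about (632,191), the spout's elbow at (645,136) and the lever axis at (655,104). I'll compare the two positions.

```bash
python3 - <<'E'
from h import *
import pickle
np.set_printoptions(precision=4,suppress=True)
W,T,S=pickle.load(open('w4.pkl','rb'))
t=lambda x,y:((x-480)/2.6667+350,y/2.6667+120)
s=lambda x,y:((x-480)/2+60,(y-240)/2+230)
P=np.array([at_z(T,*t(*a),.051) for a in[(602,158),(661,154),(664,224),(605,228)]]);print(P,P.mean(0))
print('elbow top',at_z(T,*t(645,132),.108),'mouth bottom front?',at_z(T,*t(640,143),.062))
a,b=tri(T,t(655,104),S,s(625,330)),tri(T,t(560,118),S,s(731,292));print(a,b)
d=(b[0]-a[0])[:2];print(np.degrees(np.arctan2(d[1],d[0]))-90)
# predicted spout mouth projection for candidate
for c in([.581,-.286],[.585,-.288],[.578,-.290]): print(c,[(proj(T,[*c,z])-[350,120])*2.6667+[480,0] for z in(.062,.108)])
E
```

```text
[[ 0.5611 -0.2429  0.051 ]
 [ 0.5664 -0.321   0.051 ]
 [ 0.4737 -0.3234  0.051 ]
 [ 0.4683 -0.2456  0.051 ]] [ 0.5174 -0.2832  0.051 ]
elbow top [ 0.5879 -0.2817  0.108 ] mouth bottom front? [ 0.5797 -0.2899  0.062 ]
(array([ 0.6192, -0.2836,  0.1373]), np.float64(0.0030488066928746524)) (array([ 0.6033, -0.1647,  0.1318]), np.float64(0.0074834256913722235))
7.640813179049374
[0.581, -0.286] [array([636.9948, 141.9807]), array([648.457 , 137.3811])]
[0.585, -0.288] [array([638.4708, 138.9535]), array([649.9826, 134.2491])]
[0.578, -0.29] [array([640.0787, 144.2553]), array([651.6499, 139.7345])]
```

Emit:
servo_tool(
  rows=[
    [0.05,0,0,0,0,0],
    [0.06,0,0,0,0,0],
    [0.05,0,0,0,0,0],
    [0,0,0,0,0,0],
    [0,0,-0.012,0,0,0],
  ],
)

```text
time_s: 13.72
ee_pos: [0.4862, -0.2909, 0.0397]
orientation: [-3.141, 0.001, 0.059]
contact_force: [-0.1, 0.9, -1.7]
width: 0.0164
gripper_force: 68.8
```

Emit:
servo_tool(
  rows=[
    [0,0,-0.003,0,0,0],
    [0,0,0,0,0,0],
  ],
)

```text
time_s: 13.98
ee_pos: [0.486, -0.291, 0.039]
orientation: [-3.139, 0.001, 0.058]
contact_force: [-2.8, 3.6, 4.2]
width: 0.0164
gripper_force: 69.6
```

```bash
python3 - <<'E'
from h import *
import pickle
np.set_printoptions(precision=4,suppress=True)
s=env.get_state();print(s['time_s'],s['ee_pos'],s['orientation'])
W=grab('wrist','w5');T=grab('top','t5');S=grab('scene');pickle.dump((W,T,S),open('w5.pkl','wb'))
r=lambda im,w,h:cv2.resize(im[:,:,::-1],(w,h),interpolation=cv2.INTER_CUBIC)
m=np.hstack([r(W['img'],400,300),r(T['img'][130:190,370:450],400,300)])
m=np.vstack([m,np.hstack([r(S['img'][250:310,90:170],400,300),np.zeros((300,400,3),np.uint8)])])
cv2.imwrite('pics/m5.png',m)
E
```

```text
13.975 [ 0.486 -0.291  0.039] [-3.1395  0.0012  0.0581]
```

View pics/m5.png

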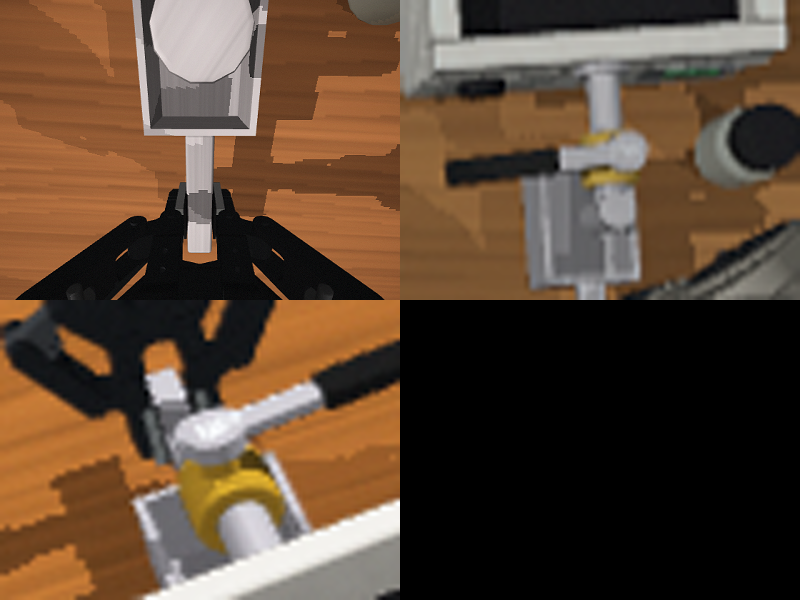

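Wrist view: the faceted spout top spans columns 150–253 and its lower edge is at row 82. It is centred over the basin laterally, with the rim centred at column 202. I'll use these pixels to check the distance along x.

```bash
python3 - <<'E'
from h import *
import pickle
np.set_printoptions(precision=4,suppress=True)
W,T,S=pickle.load(open('w5.pkl','rb'));k=1.4
t=lambda x,y:((x-400)/5+370,y/5+130)
for z in(.095,.108,.115,.12):
    l,r,b=[at_z(W,x*k,y*k,z) for x,y in[(150,22),(253,22),(201,82)]]
    print(z,'width',np.linalg.norm(l-r),'mid',(l+r)/2,'front',b,'top-cam centre',at_z(T,*t(618,207),z))
P=np.array([at_z(T,*t(*a),.045) for a in[(528,178),(532,286),(639,278)]]);print('pan',P,(P[0]+P[2])/2)
Q=[at_z(W,x*k,y*k,.045) for x,y in[(145,135),(257,133)]];print('rear rim',Q,np.mean(Q,0))
for l in('spout','pan'):
  print(l,[(np.round(d['centre'],3).tolist(),round(d['p'],2)) for c in('top','scene','wrist') for d in env.look_for(c,l)[:2]])
E
```

```text
0.095 width 0.02983281623243502 mid [ 0.586  -0.2851  0.095 ] front [ 0.5695 -0.286   0.095 ] top-cam centre [ 0.5831 -0.2918  0.095 ]
0.108 width 0.02423493071927283 mid [ 0.5832 -0.2852  0.108 ] front [ 0.5697 -0.2859  0.108 ] top-cam centre [ 0.5814 -0.2875  0.108 ]
0.115 width 0.021220684673723938 mid [ 0.5816 -0.2852  0.115 ] front [ 0.5699 -0.2859  0.115 ] top-cam centre [ 0.5805 -0.2851  0.115 ]
0.12 width 0.019067651784046208 mid [ 0.5806 -0.2853  0.12  ] front [ 0.57   -0.2858  0.12  ] top-cam centre [ 0.5798 -0.2835  0.12  ]
pan [[ 0.6104 -0.2447  0.045 ]
 [ 0.5335 -0.2465  0.045 ]
 [ 0.5392 -0.3223  0.045 ]] [ 0.5748 -0.2835  0.045 ]
rear rim [array([ 0.5367, -0.255 ,  0.045 ]), array([ 0.5418, -0.3208,  0.045 ])] [ 0.5392 -0.2879  0.045 ]
spout [([0.807, -0.271, 0.085], 0.95), ([0.83, -0.271, 0.09], 0.72), ([0.581, -0.288, 0.107], 0.95)]
pan [([0.565, -0.284, 0.01], 0.81), ([0.207, 0.271, 0.002], 0.8), ([0.409, 0.661, 0.029], 0.81), ([0.541, -0.3, 0.042], 0.78), ([0.55, -0.286, 0.042], 0.72)]
```

The spout is at about (0.583, −0.286) and the basin centre at about (0.584, −0.285), so the fit is good. I'll release the pan, rise, then go over the lever.

Emit:
servo_tool(
  rows=[
    [0,0,0,0,0,0],
    [0,0,0,0,0,0],
    [0,0,0,0,0,0],
    [0,0,0,0,0,0],
    [0,0,0.03,0,0,0],
  ],
  jaw=1,
)

```text
time_s: 15.05
ee_pos: [0.4868, -0.2912, 0.0505]
orientation: [-3.141, 0.002, 0.059]
contact_force: [-0.1, -0.2, 0.1]
width: 0.0851
gripper_force: 0.0
```

Emit:
servo_tool(
  rows=[
    [0,0,0.1,0,0,0],
    [0,0,0.13,0,0,0],
    [0,0,0.13,0,0,0],
    [0,0,0.13,0,0,0],
    [0,0,0.0,0,0,0.2],
  ],
)

```text
time_s: 15.68
ee_pos: [0.4891, -0.2939, 0.252]
orientation: [3.136, -0.007, 0.219]
contact_force: [0.2, 0.2, -0.2]
width: 0.0853
gripper_force: 0.0
```

Emit:
servo_tool(
  rows=[
    [0.03,0.024,0,0,0,0.2],
    [0.03,0.024,0,0,0,0.2],
    [0.03,0.024,0,0,0,0.2],
    [0.03,0.024,0,0,0,0.2],
    [0.03,0.024,0,0,0,0.2],
  ],
  jaw=-0.25,
)

```text
time_s: 16.3
ee_pos: [0.5475, -0.2436, 0.2476]
orientation: [3.141, -0.0, 1.006]
contact_force: [0.1, 0.7, 0.6]
width: 0.0317
gripper_force: 0.0
```

Emit:
servo_tool(
  rows=[
    [0.03,0.024,0,0,0,0.2],
    [0.03,0.024,0,0,0,0.2],
    [0.03,0.024,0,0,0,0.2],
    [0.03,0.024,0,0,0,0.2],
    [0.03,0.024,0,0,0,0.03],
  ],
)

```text
time_s: 16.92
ee_pos: [0.6076, -0.1957, 0.2475]
orientation: [3.141, 0.0, 1.652]
contact_force: [0.3, -0.8, 0.3]
width: 0.0319
gripper_force: 0.0
```

```bash
python3 - <<'E'
from h import *
import pickle
np.set_printoptions(precision=4,suppress=True)
s=env.get_state();print(s['time_s'],s['ee_pos'],s['orientation'],s['qpos'],s['width'])
W=grab('wrist','w6');pickle.dump(W,open('w6.pkl','wb'))
print([(np.round(d['centre'],3).tolist(),round(d['p'],2)) for l in('lever_grip','spout') for d in env.look_for('wrist',l)[:2]])
E
```

```text
16.925 [ 0.6076 -0.1957  0.2475] [3.1407 0.0003 1.6517] [-0.1498  0.4228  0.5411  1.5791 -0.2286  1.2024  0.5158] 0.031897567023463
[([0.611, -0.221, 0.139], 0.73), ([0.8, -0.244, 0.09], 0.67)]
```

View pics/w6.png

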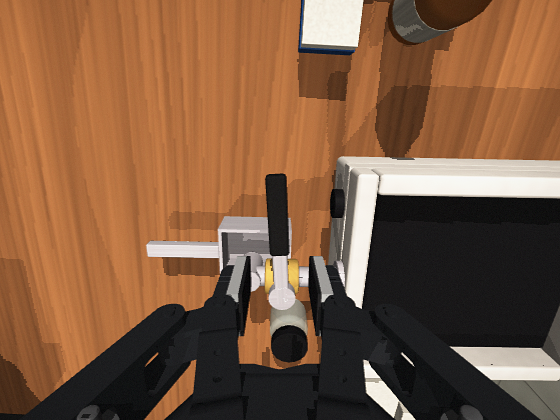

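Wrist view: the sleeve runs from (276,175) to (278,253) and the axis cap is at (282,298). The pan stands under the spout with its handle at (180,250).

```bash
python3 - <<'E'
from h import *
import pickle
np.set_printoptions(precision=4,suppress=True)
W=pickle.load(open('w6.pkl','rb'));F=pickle.load(open('f0.pkl','rb'));T=F['top']
for n,a,b in[('end',(276,175),(438,138)),('in',(278.5,253),(526,130)),('axis',(282,298),(582,121))]:
  print(n,at_z(W,*a,.137),tri(W,a,T,((b[0]-400)/4+370,b[1]/4+130)))
E
```

```text
end [ 0.6025 -0.1623  0.137 ] (array([ 0.6024, -0.1665,  0.1253]), np.float64(0.003278320850767476))
in [ 0.6104 -0.2334  0.137 ] (array([ 0.6111, -0.2455,  0.1134]), np.float64(0.0005677494188085778))
axis [ 0.6176 -0.2809  0.137 ] (array([ 0.6175, -0.289 ,  0.1254]), np.float64(0.0018724078425684401))
```

Emit:
servo_tool(
  rows=[
    [0,0,-0.08,0,0,0],
    [0,0,-0.1,0,0,0],
    [-0.002,0,-0.06,0,0,0.03],
    [0,0,-0.038,0,0,0],
    [0,0,0,0,0,0],
  ],
)

```text
time_s: 17.7
ee_pos: [0.6057, -0.1959, 0.1349]
orientation: [-3.14, -0.0, 1.675]
contact_force: [-0.4, -0.1, 0.4]
width: 0.0319
gripper_force: 0.0
```

Emit:
servo_tool(
  rows=[
    [-0.031,-0.006,0,0,0,0.178],
    [-0.03,-0.01,0,0,0,0.178],
    [-0.028,-0.014,0,0,0,0.178],
  ],
)

```text
time_s: 18.08
ee_pos: [0.5724, -0.2073, 0.1371]
orientation: [3.138, 0.002, 2.1]
contact_force: [1.9, 0.4, -1.5]
width: 0.0323
gripper_force: 1.2
```

Contact, so the lever is following. I'll continue the arc.

Emit:
servo_tool(
  rows=[
    [-0.026,-0.018,0,0,0,0.178],
    [-0.023,-0.021,0,0,0,0.178],
    [-0.02,-0.025,0,0,0,0.178],
    [-0.016,-0.027,0,0,0,0.178],
    [-0.012,-0.029,0,0,0,0.178],
  ],
)

```text
time_s: 18.7
ee_pos: [0.5329, -0.2551, 0.1371]
orientation: [3.14, 0.002, 2.799]
contact_force: [0.1, 3.3, -0.0]
width: 0.032
gripper_force: 1.2
```

Emit:
servo_tool(
  rows=[
    [-0.008,-0.03,0,0,0,0.178],
    [-0.004,-0.031,0,0,0,0.178],
    [0,-0.031,0,0,0,0.178],
    [0,0,0,0,0,0],
  ],
)

```text
time_s: 19.2
ee_pos: [0.5277, -0.294, 0.137]
orientation: [-3.14, 0.002, -3.073]
contact_force: [0.2, -0.4, -0.2]
width: 0.0321
gripper_force: 0.0
```

Emit:
servo_tool(
  rows=[
    [0.002,-0.016,0,0,0,0.089],
    [0.002,-0.016,0,0,0,0.089],
    [0,0,0,0,0,0],
  ],
)

```text
time_s: 19.58
ee_pos: [0.5297, -0.2956, 0.1361]
orientation: [3.127, 0.0, -2.928]
contact_force: [-2.3, 15.5, 8.2]
width: 0.032
gripper_force: 8.2
```

The stop is reached: 15 N and the tool is blocked. I'll back off to centre the jaws, then rise.

Emit:
servo_tool(
  rows=[
    [0,0.025,0,0,0,-0.05],
    [0,0.018,0,0,0,-0.05],
    [0,0,0,0,0,0],
  ],
)

```text
time_s: 19.95
ee_pos: [0.5294, -0.2874, 0.1363]
orientation: [-3.141, 0.001, -3.008]
contact_force: [-0.3, -0.7, -0.5]
width: 0.032
gripper_force: 0.0
```

Emit:
servo_tool(
  rows=[
    [0,0,0.03,0,0,0],
    [0,0,0.08,0,0,0],
    [0,0,0.12,0,0,0],
    [-0.05,0,0.12,0,0,0],
    [0,0,0,0,0,0],
  ],
)

```text
time_s: 20.58
ee_pos: [0.5097, -0.2908, 0.2816]
orientation: [-3.136, 0.008, -3.011]
contact_force: [0.4, 0.0, -0.4]
width: 0.0318
gripper_force: 0.0
```

```bash
python3 - <<'E'
from h import *
s=env.get_state();print(s['time_s'],s['ee_pos'],s['contact_force'])
W=grab('wrist');T=grab('top');S=grab('scene')
r=lambda im,w,h:cv2.resize(im[:,:,::-1],(w,h),interpolation=cv2.INTER_CUBIC)
m=np.vstack([np.hstack([r(W['img'],400,300),r(T['img'][130:190,370:450],400,300)]),np.hstack([r(S['img'][230:320,70:190],400,300),r(T['img'],400,300)])])
cv2.imwrite('pics/m7.png',m)
E
```

```text
20.575 [ 0.50973848 -0.29082609  0.28156821] [ 0.36365109  0.01870098 -0.3625814 ]
```

View pics/m7.png

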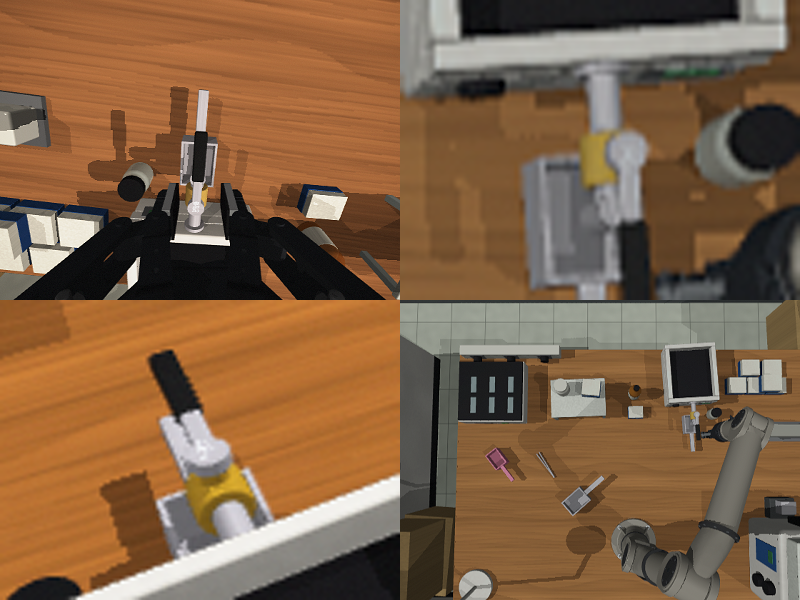

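The lever now lies in line with the pipe, pointing away from the bath. The pan is still under the spout, nothing else has shifted, and the arm is clear.

```bash
python3 -c "
from rig import env
print(env.sign_off())"
```

```text
the job is handed in; nothing more can be done
None
```

I handed the job in at about 20.6 s (no verdict came back): the pan stands flat with its basin centred within a few mm of the spout, the drain lever is turned to its open stop, and nothing else on the bench appears moved.

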